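# Open the bar drawer and put the short jigger away

## Task

Pull the drawer under the brass towel rail all the way out to its stop, then stand the short brass jigger upright on the drawer's floor, setting it down gently. Leave the drawer fully out with the jigger let go inside it, and leave the tall copper jigger, the strainer and the bar spoon where they are.

Things in the scene. Friction and masses are not known exactly. Their poses are not given: they have to be found in the camera images.
- rail (a point): Middle of the brass towel rail: a fixed bar 10 thick, 216 long, along the drawer unit's width (y), 190 above the counter and 129 above the shut drawer's handle, so a gripper pointing straight down fouls it; leaning 25 to 40 degrees from vertical (fingers pointing down and into the unit) it passes under. x points into the unit, z up. Its end arms slope back to the unit's top.
- drawer (a joint): Drawer of a fixed walnut unit, 220 deep, 240 wide, 125 high with solid top; its front face lies 32 behind the rail. Value: m out, 0 shut, 0.14 at its stop; slides along the rail's -x against 2.5 N friction and stays where left. Front panel 12 thick, 226 wide, heights 12 to 104; behind it an open-topped box 190 wide, 184 long inside, walls up to 74 high.
- handle (a point): Middle of the drawer's steel handle, an upright (vertical) round bar 10 thick and 62 long, its centre 35 off the panel's front, joined to it at top and bottom; 61 above the counter, in the middle of the drawer's width. Axes as the rail's: the drawer pulls along -x. Moves with the drawer.
- drawer_floor (a point): Point on the upper side of the drawer's floor, 22 above the counter, mid-width, 45 behind the front panel's inner face. Axes as the rail's. The floor inside runs from -45 to +139 in x and -95 to +95 in y about it. With the drawer at its stop this point lies 95 in front of the unit's face, clear of the rail. Moves with the drawer.
- brass_jigger: Loose brass double-ended jigger, the short one: 85 high, standing on its wider cup. Bottom cup 46 across, narrow waist 18 across at 43 high, open upper cup 39 to 40 across from about 60 high to the rim at 85. About 0.16 kg. Origin: centre of its underside; z up along its axis. It stands on the counter left or right of the drawer unit.
- copper_jigger: Loose tall copper jigger, 125 high, 42 across at the bottom, 33 at the rim, standing on the other side. Origin: centre of its underside. Leave alone.
- strainer: Loose flat chrome hawthorne strainer, disc 90 across, 10 thick, with a flat handle to -x out to 135 from the disc's centre. Origin: centre of the disc's underside. Leave alone.
- bar_spoon: Loose twisted stainless bar spoon lying along its x, 280 long, up to 18 thick. Origin: near its middle, on the counter. Leave alone.
Mind the look-alikes: they are no part of the job. What is shaped like the brass_jigger but blue is not meant.

How it is judged:
By the outcome, as a careful person would: the job done as asked, in the order asked, and still so for the second after the job is handed in, with the robot touching nothing.
It also fails if it takes over 54 s, if anything falls off the work surface, if the arm or the gripper's body presses on something with over 40 N, if the wrist force passes 120 N, or if a joint passes its speed limit or range.

## Robot

A 6-joint arm with a two-finger parallel gripper is mounted at the origin on the work surface. World frame = base frame: x ahead of the robot, y to its left, z up, the work surface at z = 0. Lengths are in mm, angles in degrees, forces in N, time in s.
With the tool pointing down it reaches from about 350 to 975 mm from the base axis. Payload 4.9 kg.
Tool frame: the origin (TCP) lies midway between the tips of the shut fingers; the grasp point (between the pads) lies 19 mm behind it; z points along the fingers, y is the line along which they close (so a half turn about z gives the same grasp; the last joint's range is limited). The gripper opens to 85 mm and grips with 20 to 120 N. Pads are 22 mm wide; open, the fingers measure 114 mm over their backs; the gripper's body (76 mm by 85 mm) begins 54 mm behind the grasp point. The pads swing forward as they close: fully open they stand 13 mm farther back than shut.
Start: joints at [67.781, 3.019, 92.412, -0, 84.569, -6.818], TCP at [165.974, 602.54, 231.304] pointing down, gripper open.
Joint ranges: [-172.51, 172.51], [-57.92, 126.97], [3.15, 148.05], [-58.71, 238.71], [5.1, 150.11], [-179.66, 179.66]. Speed limits (degrees/s): [147.25, 147.25, 180, 180, 180, 180].

## Interface

Orientations are given as [roll, pitch, yaw] about the fixed x, y, z axes, in that order (R = Rz(yaw) Ry(pitch) Rx(roll)).
In Python, from station import bot, camera, ticket gives the robot as it stands. The module is installed in compiled form; this text tells all that it offers.
- The arm moves only by the tool move_arm, never from a script. Its argument "commands" is one flat list of numbers, 7 for each row, row after row: the shift along the tool's x, y, z normalised to -1 to 1, where 1 is 0.3 m, then the turn, a rotation vector about the tool's x, y, z normalised to -1 to 1, where 1 is pi rad, then the gripper's target within -1 to 1 (fully open at 1, half-way at 0, shut at -1). A call has 1 to 12 rows; each row shifts and turns the commanded pose from where the row before left it, along the tool's axes as they then stand; what a row does not reach is not made up. A row lasts 1/10 s, in which the tool goes at most 50 mm and 8.59 degrees, less where a joint would pass 70% of its speed; a pose out of reach is approached as far as the arm can. A call with a number of a shift or a turn outside -1 to 1 is refused whole. A call with a gripper value outside its range is refused whole. The fingers move at their own pace and stop on an object; "squeeze" is the grip in N (left out, the last holds). Time passes only in rows, so rows that do not move let the fingers close. It gives the time, the measured TCP pose, the force, the opening and the grip force at its end, in the units of the state.
- bot.state(): the state, without advancing time (a new reading comes with each control period).
- camera(name): name is "scene" or "top" or "wrist"; returns a dict with "img" (400x640x3 uint8, blue, green, red), "vertical_fov" (degrees; the focal length in pixels is half the picture's height over the tangent of half this angle, whatever the lens; pixels are square), "cx", "cy" (the principal point, pixels), "dist_coeffs" ([k1, k2, p1, p2, k3] as OpenCV has them; the pictures are not rectified), "rvec" (rotation vector, rad) and "tvec" (3), from world to camera coordinates, as OpenCV has them. Camera axes: x right, y down, z forward; pixel columns grow to the right and rows downward; lengths in mm; the calibration is good to about 2 mm. A picture is of the moment at which its call begins. There is no depth.
- ticket.close_job(): hands the job in; it is judged then, once.
The state is a dict: "time": time; "joints": joint angles; "qvel": joint speeds; "tau": joint torques, N m; "position": TCP position; "eef_rot": TCP orientation; "ft_force": force on the tool from outside, world axes, zero at the start; "torque": the same for the moment, N m; "finger_gap": opening from 0.0 (shut) to 1.0 (fully open); "gripper_force": force on a finger pad.
Only numpy, scipy, OpenCV 4.12 (cv2) and the standard library are available. Lean on these libraries where they do the work, as an engineer would, in place of code of your own. Each camera call takes 0.05 s, during which the arm holds its last target. There are 200 camera calls.

## Working session

There is one attempt and no reset: what is moved stays moved. The work goes in short steps, Python scripts to look and compute and a tool call to move; the robot and the scene stay as the last step left them, time stands still between calls to the robot, and variables do not carry over. Pictures are saved under pics/ and viewed, at most 10 in all, crops included, and the job is handed in when it is done.

Besides the shell and the picture viewer there is one more tool, called after "Emit:" in YAML: its name, and indented under it one key for each argument. move_arm: Moves the arm, as the interface text tells. Its arguments: {"type":"object","properties":{"commands":{"type":"array","items":{"type":"number","minimum":-1,"maximum":1}},"squeeze":{"type":"number"}},"required":["commands"]}

```bash
mkdir -p pics
cat > h.py <<'E'
import numpy as np, cv2
from scipy.spatial.transform import Rotation as R
from station import bot, camera, ticket
def K(c):
    f=200/np.tan(np.radians(c["vertical_fov"])/2)
    return np.array([[f,0,c["cx"]],[0,f,c["cy"]],[0,0,1.]])
def ray(c,px):
    u=cv2.undistortPoints(np.array(px,float).reshape(-1,1,2),K(c),np.array(c["dist_coeffs"],float)).reshape(-1,2)
    M=cv2.Rodrigues(np.array(c["rvec"],float))[0]; t=np.array(c["tvec"],float).ravel()
    return -M.T@t,np.c_[u,np.ones(len(u))]@M
def onz(c,px,z):
    o,d=ray(c,px); return o+d*((z-o[2])/d[:,2])[:,None]
def proj(c,P):
    return cv2.projectPoints(np.array(P,float).reshape(-1,1,3),np.array(c["rvec"],float),np.array(c["tvec"],float),K(c),np.array(c["dist_coeffs"],float))[0].reshape(-1,2)
def rot(s): return R.from_euler('xyz',s["eef_rot"],degrees=True)
def delta(s,p,r):
    "tool-frame shift (units of 300mm) and rotvec (units of pi)"
    q=rot(s); return np.round(q.inv().apply(np.array(p)-s["position"])/300,4),np.round((q.inv()*r).as_rotvec()/np.pi,4)
E
python3 - <<'E'
from h import *
import pickle
D={n:camera(n) for n in("scene","top","wrist")}
pickle.dump(D,open("d0.pkl","wb"))
for n in D: cv2.imwrite(f"pics/{n}0.png",D[n]["img"])
print(bot.state())
E
```

```text
{'time': 0.15, 'joints': array([ 6.77810369e+01,  3.04751666e+00,  9.24757879e+01, -2.06809994e-03,
        8.45698350e+01, -6.81696217e+00]), 'qvel': array([ 0.03922637, -0.09939279, -0.23852139,  0.04138182,  0.01388156,
        0.05328613]), 'tau': array([ 2.75632365e-04, -3.94240773e+01, -3.70723343e+01, -1.87414689e-04,
        4.64746059e-03,  3.58179960e-06]), 'position': array([165.79745892, 602.08353955, 230.33842302]), 'eef_rot': array([-1.79907275e+02, -9.01152133e-03,  1.64598189e+02]), 'ft_force': array([ 0.01213955, -0.75235997, -0.2755987 ]), 'torque': array([-0.00769245,  0.02875006,  0.00436066]), 'gripper_force': 0.0, 'finger_gap': 1.0005163227715255}
```

View pics/scene0.png

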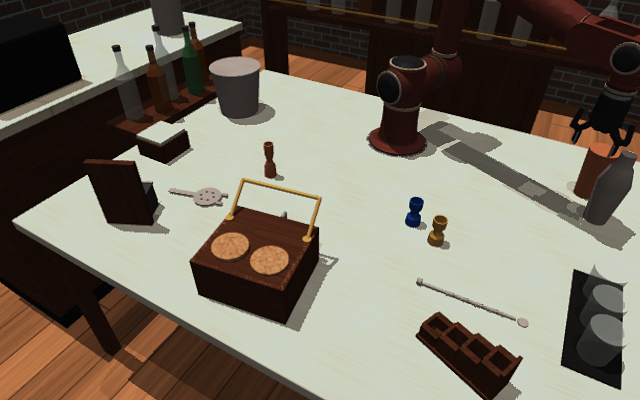

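View pics/top0.png

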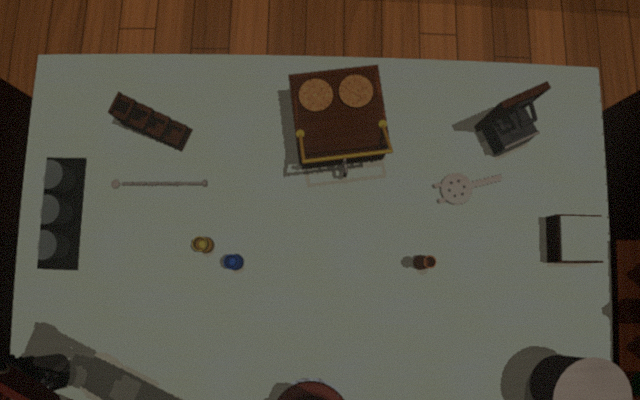

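The scene view shows the rail from (243,181) to (320,198), the brass jigger at (437,230) and the blue one at (415,211). In the top view the rail runs from (302,163) to (391,152), the handle is at (341,168), the brass jigger is at (203,243), and the blue one is at (233,261). Next I'll measure these by colour.

Run:
```python
from h import *
import pickle
D=pickle.load(open("d0.pkl","rb"))
for n,bj in(("top",(185,228,220,258)),("scene",(420,205,455,255))):
    c=D[n];hsv=cv2.cvtColor(c["img"],cv2.COLOR_BGR2HSV)
    m=cv2.inRange(hsv,(14,110,50),(32,255,255))
    nn,l,st,ce=cv2.connectedComponentsWithStats(m)
    for i in range(1,nn):
        if st[i,4]>25: print(n,st[i],ce[i].round(1))
    x0,y0,x1,y1=bj
    b=np.argwhere(m[y0:y1,x0:x1])[:,::-1]+[x0,y0]
    print("jig bbox",b.min(0),b.max(0),"@85",onz(c,[b.mean(0)],45).round(1))
for n,e in(("top",[(302,163),(391,152),(203,243),(233,261)]),("scene",[(243,181),(320,198)])):
    print(n,onz(D[n],e,190).round(1))
c=D["top"]; print("handle",onz(c,[(341,168)],80).round(1), "cam",ray(c,[(0,0)])[0].round(), ray(D["scene"],[(0,0)])[0].round())
a=cv2.resize(c["img"][140:280,180:400],None,fx=3.6,fy=3.6,interpolation=cv2.INTER_CUBIC)
s=cv2.resize(D["scene"]["img"][165:265,220:460],None,fx=3.3,fy=3.3,interpolation=cv2.INTER_CUBIC)
cv2.imwrite("pics/a.png",cv2.convertScaleAbs(a,alpha=2)); cv2.imwrite("pics/b.png",s)
```

```text
top [ 0  0 13 14 50] [6.1 6.7]
top [204   1  12  14  27] [209.9   7. ]
top [297   1  12  11  33] [303.4   6.1]
top [368   0  18  16  72] [375.3   6.7]
top [451   0  16  24  83] [458.   11.5]
top [474   1  10   9  26] [479.    4.3]
top [487   0  17   8  36] [495.8   3.1]
top [574   0  23  21 112] [586.6   8.9]
top [599   0   7  16  34] [602.2   6. ]
top [623   0  11  13  32] [626.7   7.1]
top [14  2 10 14 41] [17.9  9. ]
top [34  2  8 13 27] [37.4  8.3]
top [55  2  9 11 30] [59.4  7.3]
top [193   2  10  15  40] [197.6   9.6]
top [410   3  10  13  36] [415.3   8.8]
top [62  5 14 13 37] [69.  10.9]
top [560   4  16  10  36] [566.1   8.4]
top [340   7   9  11  35] [344.   11.9]
top [393   7  12  18  33] [397.6  14. ]
top [40  9  8 16 33] [43.3 16.7]
top [213   8  18  19  62] [220.1  16.2]
top [323   9  16  12  55] [330.2  14.1]
top [21 12  7 13 26] [24.2 17.7]
top [12 15  7 12 35] [15.2 20.9]
top [180  14  12  12  43] [185.6  18.9]
top [189  15  17  20  57] [196.1  25.9]
top [514  14  16  17  55] [521.8  20.7]
top [286  17   8   9  26] [289.2  20.4]
top [103  19   9  15  39] [106.8  26.4
[... 1535 characters left out ...]
ne [225 178  96  65 595] [278.8 204.3]
scene [427 215  21  32 404] [437.3 230.6]
scene [213 234  14  10  54] [219.6 238.9]
scene [238 236  11  11  34] [244.2 240.3]
scene [212 245   9  12  43] [215.2 250.8]
scene [251 249  12  10  51] [256.6 253.8]
scene [222 251   9   9  36] [226.4 255.7]
scene [267 251   9  10  45] [269.8 255.7]
scene [267 255  21  18 155] [278.7 263.6]
scene [253 258  13  15  91] [259.  265.5]
jig bbox [427 215] [447 246] @85 [[472.  298.5  45. ]]
top [[ 660.9   33.5  190. ]
 [ 693.7 -183.6  190. ]
 [ 461.   265.3  190. ]
 [ 420.1  191.4  190. ]]
scene [[ 707.2 -177.8  190. ]
 [ 667.9   31.4  190. ]]
handle [[672.7 -66.9  80. ]] cam [ 406.   -3. 1415.] [1392.  428.  854.]
```

View pics/a.png

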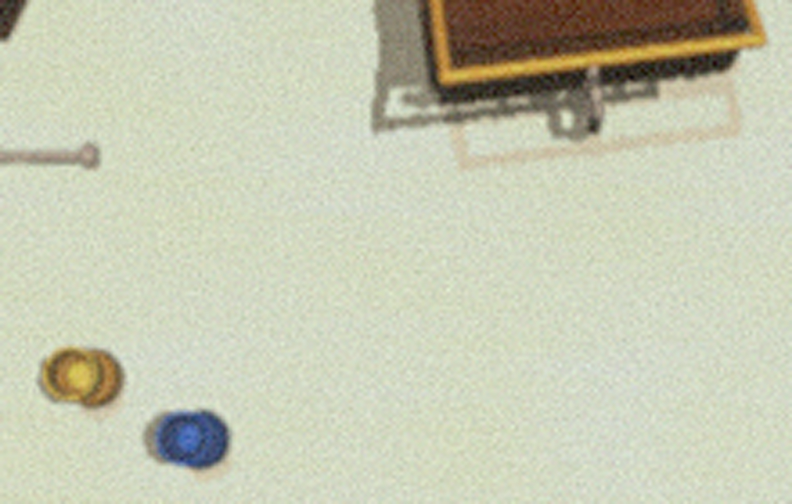

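View pics/b.png

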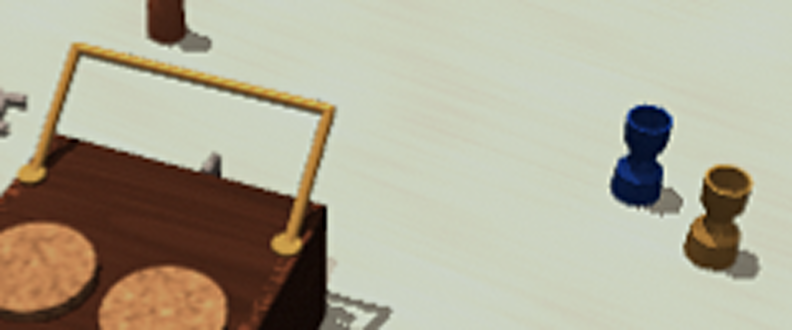

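Run:
```python
from h import *
import pickle
D=pickle.load(open("d0.pkl","rb"))
T,S=D["top"],D["scene"]
up=lambda P,o,s:(np.array(P,float)+.5)/s-.5+o
tp=up([(445,78),(757,40),(76,375),(97,378)],[180,140],3.6); sp=up([(78,48),(331,108),(727,182),(712,250)],[220,165],3.3)
def tri(a,b):
    o1,d1=ray(T,[a]);o2,d2=ray(S,[b]);d1/=np.linalg.norm(d1);d2/=np.linalg.norm(d2)
    k=np.linalg.lstsq(np.c_[d1[0],-d2[0]],o2-o1,rcond=None)[0]
    p,q=o1+k[0]*d1[0],o2+k[1]*d2[0]; return (p+q)/2,np.linalg.norm(p-q)
L=tri(tp[0],sp[1]);Rr=tri(tp[1],sp[0]);J=tri(tp[2],sp[2]);print(L,Rr,J)
print(onz(T,tp[:2],190),onz(S,sp[:2],190),onz(T,[tp[2]],85),onz(S,[sp[2]],85),onz(T,[tp[3]],10))
y=L[0]-Rr[0];print(np.linalg.norm(y),"yaw",np.degrees(np.arctan2(-y[0],y[1])))
m=(L[0]+Rr[0])/2;print("mid",m)
a=np.arctan2(-y[0],y[1]);x=np.array([np.cos(a),np.sin(a),0])
h=m-15*x;h[2]=92
print("handle",h,"top proj",(proj(T,[h])-[180,140])*3.6,(proj(S,[h])-[220,165])*3.3)
```

```text
(array([665.4041366 ,  30.26346232, 189.7817627 ]), np.float64(0.6577621163447174)) (array([ 697.99908404, -182.3936182 ,  188.02120051]), np.float64(2.690967215738239)) (array([463.51576982, 296.34827026,  77.85247372]), np.float64(1.4417374093173807))
[[ 665.21146337   30.5528293   190.        ]
 [ 696.77775812 -180.94053227  190.        ]] [[ 700.39852725 -181.99162655  190.        ]
 [ 665.7606161    30.08506432  190.        ]] [[463.4159064  294.04760581  85.        ]] [[471.68515531 298.20122903  85.        ]] [[464.78096653 294.53653057  10.        ]]
215.14777264651042 yaw 8.714173931190746
mid [681.70161032 -76.06507794 188.90148161]
handle [666.87476376 -78.3376582   92.        ] top proj [[595.98172123 105.8417817 ]] [[213.76394499 158.61993181]]
```

```bash
cat >> h.py <<'E'
a=np.radians(8.8); XU=np.array([np.cos(a),np.sin(a),0]); YU=np.array([-np.sin(a),np.cos(a),0]); Z=np.array([0,0,1.])
RAIL=np.array([681.5,-76,190.]); H=RAIL-15*XU-[0,0,129]
def frame(z,y): return R.from_matrix(np.c_[np.cross(y,z),y,z])
TH=np.radians(35); ZT=np.sin(TH)*XU-np.cos(TH)*Z; RH=frame(ZT,YU); RD=frame(-Z,YU); G=H+19*ZT
E
python3 - <<'E'
from h import *
import pickle
D=pickle.load(open("d0.pkl","rb"));T=D["top"]
print("blue",onz(T,[((191.5)/3.6+179.5,438.5/3.6+139.5)],85))
s=bot.state()
P=G-190*ZT
print(H,G,P)
print(delta(s,P+[-10,0,30],RD), (RD.inv()*RH).as_rotvec()/np.pi)
E
```

```text
blue [[420.47228435 208.79797262  85.        ]]
[666.67657428 -78.29478754  61.        ] [677.44624003 -76.6275552   45.43611116] [569.7495825  -93.29987865 201.07499957]
(array([-1.8816e+00, -1.8859e+00,  3.0000e-04]), array([-0.0005, -0.0002, -0.1345])) [-4.48687512e-18 -1.94444444e-01 -8.97375024e-18]
```

Emit:
move_arm:
  commands: [-0.05, -0.05, 0, 0, 0, 0, 1, -0.1, -0.1, 0, 0, 0, 0, 1, -0.1, -0.1, 0, 0, 0, 0, 1, -0.1, -0.1, 0, 0, 0, 0, 1, -0.1, -0.1, 0, 0, 0, 0, 1, -0.1, -0.1, 0, 0, 0, 0, 1, -0.1, -0.1, 0, 0, 0, 0, 1, -0.1, -0.1, 0, 0, 0, 0, 1, -0.1, -0.1, 0, 0, 0, 0, 1, -0.1, -0.1, 0, 0, 0, 0, 1]

```text
time: 1.15
position: [365.4, 250.5, 231.1]
eef_rot: [180.0, 0.0, 164.6]
ft_force: [0.7, 0.3, 0.0]
finger_gap: 0.993
gripper_force: 0.0
```

Emit:
move_arm:
  commands: [-0.1, -0.1, 0, 0, 0, 0, 1, -0.1, -0.1, 0, 0, 0, 0, 1, -0.1, -0.1, 0, 0, 0, 0, 1, -0.1, -0.1, 0, 0, 0, 0, 1, -0.1, -0.1, 0, 0, 0, 0, 1, -0.1, -0.1, 0, 0, 0, 0, 1, -0.1, -0.1, 0, 0, 0, 0, 1, -0.1, -0.1, 0, 0, 0, 0, 1, -0.1, -0.1, 0, 0, 0, 0, 1, -0.03, -0.03, 0, 0, 0, 0, 1]

```text
time: 2.15
position: [560.8, -94.2, 230.7]
eef_rot: [-180.0, -0.0, 164.4]
ft_force: [-0.7, -0.8, -0.4]
finger_gap: 0.999
gripper_force: 0.0
```

Emit:
move_arm:
  commands: [0, 0, 0, 0, 0, -0.034, 1, 0, 0, 0, 0, 0, -0.034, 1, 0, 0, 0, 0, 0, -0.033, 1, 0, 0, 0, 0, 0, -0.033, 1, 0, 0, 0, 0, -0.032, 0, 1, 0, 0, 0, 0, -0.032, 0, 1, 0, 0, 0, 0, -0.032, 0, 1, 0, 0, 0, 0, -0.032, 0, 1, 0, 0, 0, 0, -0.033, 0, 1, 0, 0, 0, 0, -0.033, 0, 1, 0, 0, 0, 0, 0, 0, 1]

```text
time: 3.25
position: [557.2, -90.1, 227.9]
eef_rot: [179.8, 34.7, -171.4]
ft_force: [-0.1, 1.3, -0.6]
finger_gap: 1.0
gripper_force: 0.0
```

Run:
```python
from h import *
s=bot.state();print(s["time"],s["position"],s["eef_rot"],s["joints"].round(1))
print(delta(s,G-190*ZT,RH),delta(s,G,RH))
```

```text
3.25 [557.21518875 -90.09323331 227.90055557] [ 179.80335502   34.70653371 -171.43717729] [ -26.3  -25.8  122.3   23.2   56.3 -133.2]
(array([ 0.0183, -0.0171,  0.0961]), array([ 0.0003, -0.0016, -0.0011])) (array([ 0.015 , -0.0178,  0.7294]), array([ 0.0003, -0.0016, -0.0011]))
```

Emit:
move_arm:
  commands: [0.015, -0.018, 0.06, 0, -0.002, -0.001, 1, 0, 0, 0.1, 0, 0, 0, 1, 0, 0, 0.1, 0, 0, 0, 1, 0, 0, 0.1, 0, 0, 0, 1, 0, 0, 0.1, 0, 0, 0, 1, 0, 0, 0.05, 0, 0, 0, 1, 0, 0, 0, 0, 0, 0, 1]

```text
time: 3.95
position: [644.2, -82.1, 101.0]
eef_rot: [179.9, 35.0, -171.0]
ft_force: [-0.3, -0.1, -0.8]
finger_gap: 0.998
gripper_force: 0.0
```

Run:
```python
from h import *
s=bot.state();print(s["position"],delta(s,G,RH))
c=camera("wrist"); cv2.imwrite("pics/w1.png",c["img"])
print(proj(c,[H+[0,0,31],H,H-[0,0,31]]))
```

```text
[644.17846316 -82.06300446 100.95703101] (array([0.014 , 0.0004, 0.2161]), array([ 0.0008, -0.0002,  0.0007]))
[[328.40313238 256.72253473]
 [328.39663279 213.96110272]
 [328.39132075 178.80023176]]
```

View pics/w1.png

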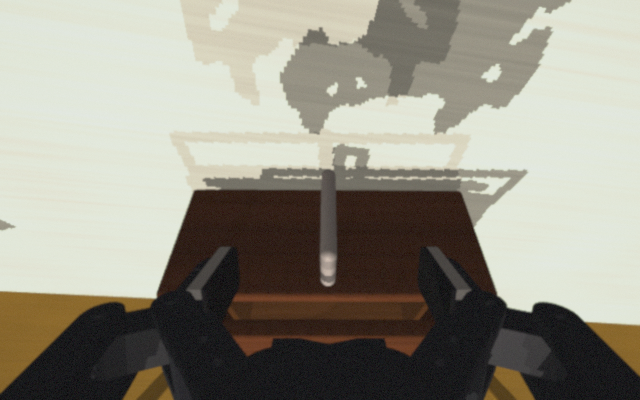

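The wrist view shows the handle bar upright at column 328, rows 170 to 285, midway between the open fingers and matching the prediction. I'll advance and close on it.

Emit:
move_arm:
  commands: [0.014, 0, 0.05, 0, 0, 0, 1, 0, 0, 0.06, 0, 0, 0, 1, 0, 0, 0.06, 0, 0, 0, 1, 0, 0, 0.045, 0, 0, 0, 1, 0, 0, 0, 0, 0, 0, 1, 0, 0, 0, 0, 0, 0, -1, 0, 0, 0, 0, 0, 0, -1, 0, 0, 0, 0, 0, 0, -1, 0, 0, 0, 0, 0, 0, -1, 0, 0, 0, 0, 0, 0, -1, 0, 0, 0, 0, 0, 0, -1, 0, 0, 0, 0, 0, 0, -1]
  squeeze: 50

```text
time: 5.2
position: [677.6, -77.0, 49.2]
eef_rot: [179.9, 35.3, -171.1]
ft_force: [-4.0, 5.6, 5.4]
finger_gap: 0.099
gripper_force: 48.8
```

Run:
```python
from h import *
s=bot.state();print(s["position"],s["ft_force"],s["finger_gap"],s["gripper_force"],s["joints"].round(1),delta(s,G-143*XU,RH))
```

```text
[677.64856049 -76.98954382  49.15354179] [-4.01922627  5.64330626  5.3791505 ] 0.09908333613480522 48.827378153800964 [ -19.2    5.5  114.2   30.8   32.2 -140.4] (array([ 0.3967,  0.0025, -0.2654]), array([0.0007, 0.0015, 0.0005]))
```

Emit:
move_arm:
  commands: [0.02, 0, -0.014, 0, 0, 0, -1, 0.041, 0, -0.029, 0, 0, 0, -1, 0.041, 0, -0.029, 0, 0, 0, -1, 0.041, 0, -0.029, 0, 0, 0, -1, 0.041, 0, -0.029, 0, 0, 0, -1, 0.041, 0, -0.029, 0, 0, 0, -1, 0.041, 0, -0.029, 0, 0, 0, -1, 0.041, 0, -0.029, 0, 0, 0, -1, 0.041, 0, -0.029, 0, 0, 0, -1, 0.02, 0, -0.014, 0, 0, 0, -1, 0, 0, 0, 0, 0, 0, -1, 0, 0, 0, 0, 0, 0, -1]

```text
time: 6.4
position: [543.9, -96.7, 49.1]
eef_rot: [179.8, 35.3, -171.1]
ft_force: [-4.8, 10.6, 7.7]
finger_gap: 0.099
gripper_force: 50.9
```

Run:
```python
from h import *
s=bot.state();print((s["position"]-G)@XU,(s["position"]-G)@YU,s["position"],s["ft_force"],s["finger_gap"],s["gripper_force"],s["joints"].round(1),delta(s,G-143*XU,RH))
```

```text
-135.08821104555642 0.5819529754158594 [543.85920531 -96.71903569  49.12110413] [-4.8480154  10.55773806  7.67330861] 0.09913203193915447 50.9109091758728 [ -28.3  -12.5  131.2   35.4   37.5 -151.3] (array([ 0.0286, -0.0019, -0.0052]), array([0.0017, 0.0016, 0.0005]))
```

Emit:
move_arm:
  commands: [0.008, 0, -0.006, 0, 0, 0, -1, 0.006, 0, -0.004, 0, 0, 0, -1, 0.003, 0, -0.002, 0, 0, 0, -1, 0, 0, 0, 0, 0, 0, -1, 0, 0, 0, 0, 0, 0, -1]

```text
time: 6.9
position: [539.9, -97.4, 49.6]
eef_rot: [179.7, 35.5, -171.3]
ft_force: [28.4, 15.5, -12.4]
finger_gap: 0.099
gripper_force: 48.9
```

Run:
```python
from h import *
s=bot.state();print((s["position"]-G)@XU,s["ft_force"],s["ft_force"]@XU)
```

```text
-139.08787024077267 [ 28.38937349  15.47835131 -12.40374256] 30.423153137295312
```

The force rose to 30 N at 139.6 mm of travel, so the drawer is at its stop. I'll release and back off.

Emit:
move_arm:
  commands: [0, 0, 0, 0, 0, 0, 1, 0, 0, 0, 0, 0, 0, 1, 0, 0, 0, 0, 0, 0, 1, 0, 0, 0, 0, 0, 0, 1, 0, 0, 0, 0, 0, 0, 1, 0, 0, 0, 0, 0, 0, 1]

```text
time: 7.5
position: [538.0, -100.4, 48.6]
eef_rot: [-179.9, 35.3, -171.1]
ft_force: [-0.6, -0.1, 0.5]
finger_gap: 1.001
gripper_force: 0.0
```

Emit:
move_arm:
  commands: [0, 0, -0.04, 0, 0, 0, 1, 0, 0, -0.08, 0, 0, 0, 1, 0, 0, -0.1, 0, 0, 0, 1, 0, 0, -0.1, 0, 0, 0, 1, 0, 0, -0.1, 0, 0, 0, 1, 0, 0, -0.1, 0, 0, 0, 1, 0, 0, -0.1, 0, 0, 0, 1, 0, 0, 0, 0, 0, 0, 1]

```text
time: 8.3
position: [432.5, -118.3, 205.5]
eef_rot: [-179.4, 35.6, -170.9]
ft_force: [-0.0, 0.2, 0.3]
finger_gap: 1.001
gripper_force: 0.0
```

Run:
```python
from h import *
s=bot.state();print(s["time"],s["position"],s["ft_force"],s["finger_gap"],s["joints"].round(1))
J=np.array([465,295,0.]);B=np.array([420.5,209,0])
d=(J-B)/np.linalg.norm(J-B); yg=np.array([-d[1],d[0],0]); 
for y in(yg,-yg):
    RJ=frame(-Z,y); print(y,delta(s,s["position"],RJ), (RD.inv()*RJ).as_rotvec()/np.pi)
print(delta(s,s["position"],RD))
```

```text
8.3 [ 432.46647023 -118.28579893  205.50274465] [-0.00567021  0.19433959  0.30123063] 1.0014036048401318 [ -41.5  -47.3  137.2   28.6   67.9 -146.1]
[-0.88814497  0.45956339  0.        ] (array([0., 0., 0.]), array([-0.0956,  0.1816, -0.2886])) [ 0.          0.         -0.29911702]
[ 0.88814497 -0.45956339 -0.        ] (array([0., 0., 0.]), array([0.2151, 0.1132, 0.6744])) [0.         0.         0.70088298]
(array([0., 0., 0.]), array([-0.0029,  0.198 ,  0.0005]))
```

Emit:
move_arm:
  commands: [0, 0, 0, 0, 0.04, 0, 1, 0, 0, 0, 0, 0.04, 0, 1, 0, 0, 0, 0, 0.04, 0, 1, 0, 0, 0, 0, 0.04, 0, 1, 0, 0, 0, 0, 0.038, 0, 1, 0, 0, 0, 0, 0, 0, 1]

```text
time: 8.9
position: [433.4, -115.6, 198.6]
eef_rot: [180.0, -0.6, -170.9]
ft_force: [0.6, -0.5, -0.9]
finger_gap: 0.998
gripper_force: 0.0
```

Run:
```python
from h import *
s=bot.state();print(s["position"],s["joints"].round(1))
print(delta(s,[465,295,210],RD))
```

```text
[ 433.4175934  -115.60164959  198.63421544] [ -24.3  -20.8  116.8   -0.3   84.5 -123.3]
(array([-0.3189,  1.3351, -0.0405]), array([ 0.0001, -0.0031,  0.0014]))
```

Emit:
move_arm:
  commands: [-0.03, 0.115, -0.02, 0, -0.003, 0.001, 1, -0.03, 0.125, -0.02, 0, 0, 0, 1, -0.03, 0.125, 0, 0, 0, 0, 1, -0.03, 0.125, 0, 0, 0, 0, 1, -0.03, 0.125, 0, 0, 0, 0, 1, -0.03, 0.125, 0, 0, 0, 0, 1, -0.03, 0.125, 0, 0, 0, 0, 1, -0.03, 0.125, 0, 0, 0, 0, 1, -0.03, 0.125, 0, 0, 0, 0, 1, -0.03, 0.12, 0, 0, 0, 0, 1, -0.02, 0.1, 0, 0, 0, 0, 1, 0, 0, 0, 0, 0, 0, 1]

```text
time: 10.1
position: [465.3, 296.3, 210.8]
eef_rot: [180.0, 0.2, -171.1]
ft_force: [-0.2, -0.4, 0.3]
finger_gap: 1.001
gripper_force: 0.0
```

Run:
```python
from h import *
s=bot.state();print(s["position"],s["joints"].round(1))
print(delta(s,[465,295,48],RD))
c=camera("wrist"); cv2.imwrite("pics/w2.png",c["img"])
print(proj(c,[[465,295,85],[465,295,0]]))
t=camera("top"); cv2.imwrite("pics/t2.png",t["img"])
```

```text
[465.25052317 296.28448988 210.81811362] [ 24.8  -6.4 103.6  -0.   82.6 -74.1]
(array([ 0.003 , -0.0043,  0.5427]), array([0.0001, 0.0009, 0.0006]))
[[326.93590413 187.47392654]
 [327.29686584 169.01201892]]
```

View pics/w2.png

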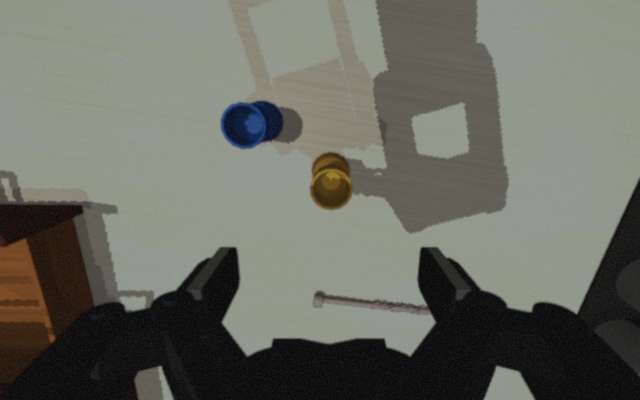

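View pics/t2.png

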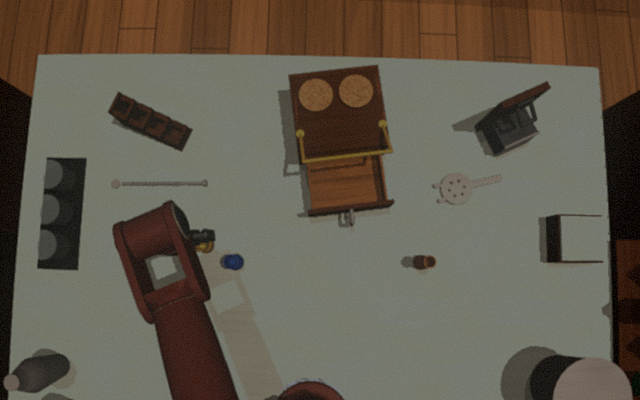

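The wrist view shows the brass rim centred at (331,188), with the blue jigger at (245,125) well clear of the fingers. The top view shows the drawer fully out, with its panel along (308,213)–(392,202).

Run:
```python
from h import *
c=camera("wrist");s=bot.state()
p=onz(c,[(331,188)],85)[0];print(p)
print(delta(s,[p[0],p[1],48],RD))
```

```text
[465.15635914 295.95145799  85.        ]
(array([0.0017, 0.0103, 0.5437]), array([-0.0006,  0.0008, -0.0007]))
```

Emit:
move_arm:
  commands: [0.002, 0.002, 0.08, 0, 0, 0, 1, 0, 0, 0.1, 0, 0, 0, 1, 0, 0, 0.1, 0, 0, 0, 1, 0, 0, 0.1, 0, 0, 0, 1, 0, 0, 0.08, 0, 0, 0, 1, 0, 0, 0.05, 0, 0, 0, 1, 0, 0, 0.033, 0, 0, 0, 1, 0, 0, 0, 0, 0, 0, 1]

```text
time: 11.05
position: [465.5, 293.4, 48.0]
eef_rot: [-179.9, 0.1, -171.4]
ft_force: [-0.1, -0.6, -0.5]
finger_gap: 0.999
gripper_force: 0.0
```

Emit:
move_arm:
  commands: [0, 0, 0, 0, 0, 0, -1, 0, 0, 0, 0, 0, 0, -1, 0, 0, 0, 0, 0, 0, -1, 0, 0, 0, 0, 0, 0, -1, 0, 0, 0, 0, 0, 0, -1, 0, 0, 0, 0, 0, 0, -1]
  squeeze: 35

```text
time: 11.65
position: [467.0, 295.0, 50.4]
eef_rot: [-180.0, 0.3, -171.3]
ft_force: [-1.0, 1.6, 5.8]
finger_gap: 0.453
gripper_force: 35.1
```

Run:
```python
from h import *
for i in range(3):
    s=bot.state();print(s["time"],s["position"],s["eef_rot"],s["ft_force"],s["finger_gap"],s["gripper_force"])
F=RAIL-63*XU-8*XU
print(F,"at +",delta(s,[F[0],F[1],190],RD))
```

```text
11.65 [467.00093652 295.00392262  50.3689847 ] [-179.95867955    0.31600406 -171.30406187] [-0.9513681   1.58324717  5.76030993] 0.45279504856433467 35.11726577926311
11.65 [467.00093652 295.00392262  50.3689847 ] [-179.95867955    0.31600406 -171.30406187] [-0.9513681   1.58324717  5.76030993] 0.45279504856433467 35.11726577926311
11.65 [467.00093652 295.00392262  50.3689847 ] [-179.95867955    0.31600406 -171.30406187] [-0.9513681   1.58324717  5.76030993] 0.45279504856433467 35.11726577926311
[611.33578492 -86.86199438 190.        ] at + (array([-0.2857, -1.3313, -0.4629]), array([-0.0002,  0.0018, -0.0006]))
```

Emit:
move_arm:
  commands: [0, 0, -0.03, 0, 0, 0, -1, 0, 0, -0.06, 0, 0, 0, -1, 0, 0, -0.09, 0, 0, 0, -1, 0, 0, -0.1, 0, 0, 0, -1, 0, 0, -0.1, 0, 0, 0, -1, 0, 0, -0.07, 0, 0, 0, -1, 0, 0, -0.03, 0, 0, 0, -1, 0, 0, 0, 0, 0, 0, -1]

```text
time: 12.45
position: [465.9, 294.5, 193.9]
eef_rot: [-179.9, 0.3, -171.3]
ft_force: [0.4, 0.2, -2.4]
finger_gap: 0.448
gripper_force: 35.4
```

Emit:
move_arm:
  commands: [-0.01, -0.05, 0, 0, 0, 0, -1, -0.02, -0.1, 0, 0, 0, 0, -1, -0.03, -0.13, 0, 0, 0, 0, -1, -0.03, -0.14, 0, 0, 0, 0, -1, -0.03, -0.14, 0, 0, 0, 0, -1, -0.03, -0.14, 0, 0, 0, 0, -1, -0.03, -0.14, 0, 0, 0, 0, -1, -0.03, -0.14, 0, 0, 0, 0, -1, -0.03, -0.13, 0, 0, 0, 0, -1, -0.03, -0.12, 0, 0, 0, 0, -1, -0.015, -0.07, 0, 0, 0, 0, -1, 0, -0.03, 0, 0, 0, 0, -1]

```text
time: 13.65
position: [609.7, -89.1, 192.0]
eef_rot: [-180.0, 0.0, -171.5]
ft_force: [-0.7, 0.7, -2.4]
finger_gap: 0.448
gripper_force: 35.7
```

Emit:
move_arm:
  commands: [0, 0, 0, 0, 0, 0, -1, 0, 0, 0, 0, 0, 0, -1]

```text
time: 13.85
position: [609.7, -86.0, 193.3]
eef_rot: [-180.0, 0.1, -171.3]
ft_force: [-0.2, 0.2, -2.2]
finger_gap: 0.451
gripper_force: 35.7
```

Run:
```python
from h import *
s=bot.state();print(s["time"],s["position"],s["eef_rot"],s["ft_force"],s["finger_gap"],s["gripper_force"],s["joints"].round(1))
F=RAIL-71*XU
print(F,delta(s,[F[0],F[1],72],RD))
c=camera("wrist"); t=camera("scene")
im=np.vstack([c["img"][100:400],t["img"][100:400]]); cv2.imwrite("pics/w3.png",im)
```

```text
13.85 [609.68934552 -85.99020288 193.32936904] [-1.79965261e+02  1.09915924e-01 -1.71268259e+02] [-0.23015544  0.16374113 -2.1823257 ] 0.45067382407665907 35.686218107293826 [ -15.     3.2   95.9    0.    80.8 -113.7]
[611.33578492 -86.86199438 190.        ] (array([-0.0042, -0.0035,  0.4044]), array([-0.0002,  0.0006, -0.0004]))
```

View pics/w3.png

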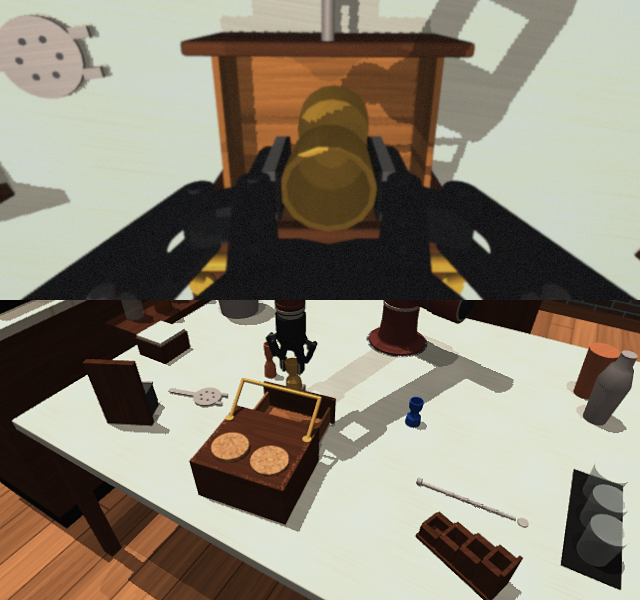

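The jigger hangs upright and centred over the drawer's opening, clear of the panel and the rail. I'll descend, slowly near the floor.

Emit:
move_arm:
  commands: [-0.004, 0, 0.04, 0, 0, 0, -1, 0, 0, 0.06, 0, 0, 0, -1, 0, 0, 0.06, 0, 0, 0, -1, 0, 0, 0.06, 0, 0, 0, -1, 0, 0, 0.06, 0, 0, 0, -1, 0, 0, 0.04, 0, 0, 0, -1, 0, 0, 0.03, 0, 0, 0, -1, 0, 0, 0.01, 0, 0, 0, -1, 0, 0, 0.007, 0, 0, 0, -1, 0, 0, 0, 0, 0, 0, -1]

```text
time: 14.95
position: [612.3, -87.1, 84.5]
eef_rot: [-179.9, 0.2, -171.3]
ft_force: [-0.3, -0.0, -0.8]
finger_gap: 0.448
gripper_force: 35.7
```

Emit:
move_arm:
  commands: [0, 0, 0.004, 0, 0, 0, -1, 0, 0, 0.004, 0, 0, 0, -1, 0, 0, 0.004, 0, 0, 0, -1, 0, 0, 0.004, 0, 0, 0, -1, 0, 0, 0, 0, 0, 0, -1]

```text
time: 15.45
position: [611.8, -87.0, 78.9]
eef_rot: [-179.9, 0.2, -171.3]
ft_force: [0.7, 0.2, -1.5]
finger_gap: 0.452
gripper_force: 35.7
```

Emit:
move_arm:
  commands: [0, 0, 0.004, 0, 0, 0, -1, 0, 0, 0.004, 0, 0, 0, -1, 0, 0, 0.003, 0, 0, 0, -1, 0, 0, 0, 0, 0, 0, -1]

```text
time: 15.85
position: [611.8, -87.0, 75.6]
eef_rot: [-179.9, 0.2, -171.3]
ft_force: [0.6, -0.5, -1.4]
finger_gap: 0.448
gripper_force: 35.7
```

Emit:
move_arm:
  commands: [0, 0, 0.003, 0, 0, 0, -1, 0, 0, 0.003, 0, 0, 0, -1, 0, 0, 0, 0, 0, 0, -1]

```text
time: 16.15
position: [611.9, -87.0, 73.8]
eef_rot: [-179.9, 0.2, -171.3]
ft_force: [0.2, -0.0, -1.4]
finger_gap: 0.448
gripper_force: 35.7
```

Emit:
move_arm:
  commands: [0, 0, 0.003, 0, 0, 0, -1, 0, 0, 0, 0, 0, 0, -1, 0, 0, 0, 0, 0, 0, -1]

```text
time: 16.45
position: [611.9, -87.0, 73.1]
eef_rot: [-179.9, 0.2, -171.3]
ft_force: [-0.8, -0.2, -1.9]
finger_gap: 0.452
gripper_force: 35.7
```

Emit:
move_arm:
  commands: [0, 0, 0.003, 0, 0, 0, -1, 0, 0, 0, 0, 0, 0, -1, 0, 0, 0, 0, 0, 0, -1]

```text
time: 16.75
position: [612.2, -87.1, 72.5]
eef_rot: [-179.9, 0.2, -171.3]
ft_force: [-0.0, 0.6, -0.2]
finger_gap: 0.453
gripper_force: 35.8
```

Emit:
move_arm:
  commands: [0, 0, 0.002, 0, 0, 0, -1, 0, 0, 0, 0, 0, 0, -1, 0, 0, 0, 0, 0, 0, -1]

```text
time: 17.05
position: [612.4, -87.1, 72.4]
eef_rot: [-179.9, 0.2, -171.3]
ft_force: [0.1, 0.8, 4.3]
finger_gap: 0.446
gripper_force: 35.9
```

Emit:
move_arm:
  commands: [0, 0, 0.002, 0, 0, 0, -1, 0, 0, 0, 0, 0, 0, -1, 0, 0, 0, 0, 0, 0, -1]

```text
time: 17.35
position: [612.7, -87.0, 72.4]
eef_rot: [-179.9, 0.3, -171.3]
ft_force: [-1.8, 1.4, 6.1]
finger_gap: 0.449
gripper_force: 36.0
```

The force turned upward at TCP z = 72.4, so the jigger is on the floor. I'll release gently and retreat straight up.

Emit:
move_arm:
  commands: [0, 0, 0, 0, 0, 0, 0, 0, 0, 0, 0, 0, 0, 0.1, 0, 0, 0, 0, 0, 0, 0.3, 0, 0, 0, 0, 0, 0, 0.6, 0, 0, 0, 0, 0, 0, 0.8, 0, 0, 0, 0, 0, 0, 0.8, 0, 0, 0, 0, 0, 0, 0.8]
  squeeze: 20

```text
time: 18.05
position: [612.0, -87.1, 71.0]
eef_rot: [-179.9, 0.2, -171.3]
ft_force: [1.1, 0.5, -0.0]
finger_gap: 0.902
gripper_force: 0.0
```

Emit:
move_arm:
  commands: [0, 0, -0.02, 0, 0, 0, 0.8, 0, 0, -0.05, 0, 0, 0, 0.8, 0, 0, -0.08, 0, 0, 0, 0.8, 0, 0, -0.1, 0, 0, 0, 0.8, 0, 0, -0.1, 0, 0, 0, 0.8, 0, 0, -0.1, 0, 0, 0, 0.8, 0, 0, -0.1, 0, 0, 0, 0.8, 0, 0, 0, 0, 0, 0, 0.8]

```text
time: 18.85
position: [614.3, -87.5, 244.1]
eef_rot: [-179.6, 0.8, -171.3]
ft_force: [0.7, 0.3, 0.5]
finger_gap: 0.9
gripper_force: 0.0
```

Emit:
move_arm:
  commands: [0.08, 0, 0, 0, 0, 0, 0.8, 0.1, 0, 0, 0, 0, 0, 0.8, 0.1, 0.1, 0, 0, 0, 0, 0.8, 0.1, 0.1, 0, 0, 0, 0, 0.8, 0.1, 0.1, 0, 0, 0, 0, 0.8, 0, 0.1, 0, 0, 0, 0, 0.8, 0, 0.1, 0, 0, 0, 0, 0.8, 0, 0.1, 0, 0, 0, 0, 0.8, 0, 0.1, 0, 0, 0, 0, 0.8, 0, 0, 0, 0, 0, 0, 0.8]

```text
time: 19.85
position: [436.5, 101.4, 235.4]
eef_rot: [-179.9, 0.2, -171.1]
ft_force: [-0.3, -1.1, -0.5]
finger_gap: 0.903
gripper_force: 0.0
```

Run:
```python
from h import *
t=camera("top");c=camera("scene")
a=cv2.resize(t["img"][130:230,280:410],None,fx=3,fy=3,interpolation=cv2.INTER_CUBIC)
b=cv2.resize(c["img"][150:300,180:340],None,fx=2,fy=2,interpolation=cv2.INTER_CUBIC)
im=np.zeros((300,720,3),np.uint8);im[:300,:390]=cv2.convertScaleAbs(a,alpha=2);im[:300,400:720]=b
cv2.imwrite("pics/f.png",im)
hp=H-140*XU
print("handle@140 crop px",(proj(t,[hp+[0,0,31]])-[280,130])*3,(proj(t,[hp+[0,0,31]+5*XU])-[280,130])*3, (proj(c,[[612,-87,107]])-[180,150])*2+[400,0],(proj(t,[[612,-87,107]])-[280,130])*3)
s=bot.state();print(s["time"],s["position"])
```

```text
handle@140 crop px [[219.04906264 276.56140954]] [[218.24065008 270.84017831]] [[625.19303648  93.9291438 ]] [[206.84590562 177.74137228]]
19.95 [437.11263256  99.28515091 235.28711674]
```

View pics/f.png

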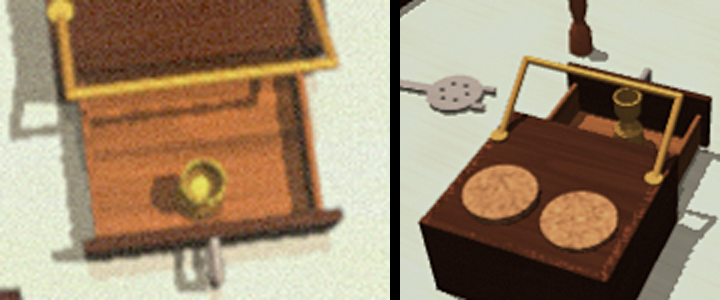

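The jigger stands upright in the drawer, with its rim at crop (203,180). As a final check I'll confirm the drawer hasn't crept, by measuring the panel's front top edge.

Run:
```python
from h import *
g=lambda i:cv2.cvtColor(i,cv2.COLOR_BGR2GRAY).astype(np.float32)
a=cv2.imread("pics/t2.png");n=camera("top");b=n["img"]
r=np.s_[198:222,305:398]
print(cv2.phaseCorrelate(g(a)[r],g(b)[r],cv2.createHanningWindow((93,24),cv2.CV_32F)))
for y in (-60,-40,40,70,90):  # brightness edge along pull direction at panel top z=104
    ds=np.arange(105,170,.5); P=RAIL+YU*y+np.outer(20-ds,XU); P[:,2]=104
    q=proj(n,P).astype(np.float32)
    v=cv2.remap(cv2.GaussianBlur(g(b),(3,3),0),q[:,:1],q[:,1:],cv2.INTER_LINEAR).ravel()
    print(y,"front edge travel",ds[np.argmax(np.gradient(v))])
```

```text
((0.1239868820116854, 0.06471685315805509), 1.0635880827903748)
-60 front edge travel 147.5
-40 front edge travel 149.0
40 front edge travel 148.0
70 front edge travel 150.0
90 front edge travel 148.0
```

```bash
python3 -c "from station import ticket; print(ticket.close_job())"
```

```text
the job is handed in; nothing more can be done
None
```

I pulled the drawer out to its stop, set the brass jigger down gently, upright on its floor, let it go, and handed the job in at about 20 s with the other items untouched.

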